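# Set the size run of lasts on their insoles

### The arm

A 7-joint arm with a two-finger parallel gripper is mounted at the origin on the work surface. World frame = base frame: x ahead of the robot, y to its left, z up, the work surface at z = 0. Lengths are in m, angles in rad, forces in N, time in s.
With the tool pointing down it reaches from about 0.4 to 0.875 m from the base axis. Payload 19.3 kg.
Tool frame: the origin (TCP) lies on the centre line of the jaws, within the pads' length; the fingertips stand 14 mm ahead of it and the grasp point (between the pads) lies 5 mm behind it (bot.tip_extent is the distance from the TCP to the fingertips, in m); z points along the fingers, y is the line along which they close (so a half turn about z gives the same grasp; the last joint's range is limited). The gripper opens to 85 mm and grips with 20 to 120 N. Pads are 22 mm wide; open, the fingers measure 114 mm over their backs; the gripper's body (76 mm by 85 mm) begins 54 mm behind the grasp point. The pads swing forward as they close: fully open they stand 13 mm farther back than shut.
Start: joints at [-1.27, 0.521, -0.036, 1.599, 0.021, 1.021, -0.113], TCP at [0.226, 0.583, 0.245] pointing down, gripper open.
Joint ranges: [-2.91, 2.91], [-0.3, 2.13], [-1.5, 1.42], [0.17, 2.43], [-1.26, 4.41], [0.16, 1.93], [-2.52, 2.52]. Speed limits (rad/s): [1.89, 1.89, 2.39, 2.39, 3.01, 3.01, 3.01].

### API

Orientations are given as [roll, pitch, yaw] about the fixed x, y, z axes, in that order (R = Rz(yaw) Ry(pitch) Rx(roll)).
In Python, from workcell import monitor, grab_frame, camera_model, bot gives the robot as it stands.
- The arm moves only by the tool move_arm, never from a script. Its argument "moves" is a list of rows, each a list of 4 numbers: the shift along the world's x, y, z in mm, then the turn about the world's z in rad. A call has 1 to 12 rows; each row is the pose to reach, as a shift and turn from the pose commanded when the call began; what a row does not reach only later rows make up. A row lasts 1/8 s, in which the tool goes at most 62.5 mm and 10.7 degrees, less where a joint would pass 70% of its speed; a pose out of reach is approached as far as the arm can. A call with a gripper value outside its range is refused whole. "gripper" is the opening, from 0 (shut) to 1 (fully open), set as the call begins (left out, the last holds). The fingers move at their own pace and stop on an object; "newtons" is the grip in N (left out, the last holds). Time passes only in rows, so rows that repeat a pose let the fingers close. It gives the time, the measured TCP pose, the force, the opening and the grip force at its end, in the units of the state.
- monitor.observe(): the state, without advancing time (a new reading comes with each control period).
- grab_frame(name): name is "side" or "top"; returns the picture (480x640x3 uint8, blue, green, red); there is no depth.
- camera_model(name): a dict with "vfov" (degrees; the focal length in pixels is half the picture's height over the tangent of half this angle, whatever the lens; pixels are square), "cx", "cy" (the principal point, pixels), "R" (3x3) and "t" (3): a world point X has camera coordinates R X + t. Camera axes: x right, y down, z forward; pixel columns grow to the right and rows downward; lengths in m; the calibration is good to about 2 mm. A picture is of the moment at which its call begins. camera_model takes no time and is no camera call.
- bot.job_done(): hands the job in; it is judged then, once.
The state is a dict: "clock": time; "qpos": joint angles; "qd": joint speeds; "joint_efforts": joint torques, N m; "position": TCP position; "tool_rot": TCP orientation; "force": force on the tool from outside, world axes, zero at the start; "moment": the same for the moment, N m; "grip_width": finger opening in m; "finger_force": force on a finger pad.
Only numpy, scipy, OpenCV 4.12 (cv2) and the standard library are available. Lean on these libraries where they do the work, as an engineer would, in place of code of your own. Each camera call takes 0.05 s, during which the arm holds its last target. There are 200 camera calls.

### The job

Get the size run ready for lasting: stand each of the four coloured shoe lasts squarely on the insole cut for it, the one with the heel patch of the same colour, toe to toe and outline on outline. Set them down without dropping them, and leave the glue tin and the dish of tacks where they stand.

Things in the scene. Friction and masses are not known exactly. Their poses are not given: they have to be found in the camera images.
- last_blue: Left-foot toddler's shoe last, blue plastic, 142 mm long, up to 52 wide, 72 high, loose, 0.22 kg, flat-soled. Grip across y its rear cone: 30 mm wide, upright sides from 36 mm up to the flat top, 25 mm fore and aft of the origin. Low rounded toe. Origin: underside, below the cone; x to the toe, z up; toe 96 mm ahead, heel 46 mm behind.
- insole_blue: White left-foot insole, 142 mm long, 3 thick, blue patch on its heel third, fixed to the bench; cut for the blue last. Origin: underside, mid length; x to the toe, z up. Rightly placed, outline on outline, the last's origin is 25 mm behind (heelwards of) this origin and 3 mm above, x axes alike.
- last_green: Left-foot toddler's shoe last, green plastic, 132 mm long, up to 52 wide, 72 high, loose, 0.22 kg, flat-soled. Grip across y its rear cone: 30 mm wide, upright sides from 36 mm up to the flat top, 25 mm fore and aft of the origin. Low rounded toe. Origin: underside, below the cone; x to the toe, z up; toe 91 mm ahead, heel 41 mm behind.
- insole_green: White left-foot insole, 132 mm long, 3 thick, green patch on its heel third, fixed to the bench; cut for the green last. Origin: underside, mid length; x to the toe, z up. Rightly placed, outline on outline, the last's origin is 25 mm behind (heelwards of) this origin and 3 mm above, x axes alike.
- last_red: Left-foot toddler's shoe last, red plastic, 122 mm long, up to 52 wide, 72 high, loose, 0.22 kg, flat-soled. Grip across y its rear cone: 30 mm wide, upright sides from 36 mm up to the flat top, 25 mm fore and aft of the origin. Low rounded toe. Origin: underside, below the cone; x to the toe, z up; toe 86 mm ahead, heel 36 mm behind.
- insole_red: White left-foot insole, 122 mm long, 3 thick, red patch on its heel third, fixed to the bench; cut for the red last. Origin: underside, mid length; x to the toe, z up. Rightly placed, outline on outline, the last's origin is 25 mm behind (heelwards of) this origin and 3 mm above, x axes alike.
- last_yellow: Left-foot toddler's shoe last, yellow plastic, 112 mm long, up to 52 wide, 72 high, loose, 0.22 kg, flat-soled. Grip across y its rear cone: 30 mm wide, upright sides from 36 mm up to the flat top, 25 mm fore and aft of the origin. Low rounded toe. Origin: underside, below the cone; x to the toe, z up; toe 81 mm ahead, heel 31 mm behind.
- insole_yellow: White left-foot insole, 112 mm long, 3 thick, yellow patch on its heel third, fixed to the bench; cut for the yellow last. Origin: underside, mid length; x to the toe, z up. Rightly placed, outline on outline, the last's origin is 25 mm behind (heelwards of) this origin and 3 mm above, x axes alike.
- glue_tin: Bystander: closed round tin of glue, bare metal with a dark band and a black cap, 77 mm across, 84 mm high, loose, 0.45 kg. Origin: centre of its underside. It may stand anywhere among the work.
- tack_dish: Bystander: shallow round steel dish of tacks, 86 mm across, 26 mm high, loose, 0.25 kg. Origin: centre of its underside. It may stand anywhere among the work.
Not all that is in view belongs to the job. There is more than one size of the last_yellow; the job needs the larger.

How it is judged:
By the outcome, as a careful person would: the job done as asked, in the order asked, and still so for the second after the job is handed in, with the robot touching nothing.
It also fails if it takes over 109 s, if anything falls off the work surface, if the arm or the gripper's body presses on something with over 40 N, if the wrist force passes 120 N, or if a joint passes its speed limit or range.

## Working session

There is one attempt and no reset: what is moved stays moved. The work goes in short steps, Python scripts to look and compute and a tool call to move; the robot and the scene stay as the last step left them, time stands still between calls to the robot, and variables do not carry over. Pictures are saved under pics/ and viewed, at most 14 in all, crops included, and the job is handed in when it is done.

Besides the shell and the picture viewer there is one more tool, called as name(argument=value, ...), one argument or row to a line, values as JSON. move_arm: Moves the arm, as the interface text tells. Its arguments: {"type":"object","properties":{"moves":{"type":"array","items":{"type":"array","items":{"type":"number"}}},"gripper":{"type":"number"},"newtons":{"type":"number"}},"required":["moves"]}

```bash
mkdir -p pics
python3 - <<'E'
from workcell import monitor, grab_frame, camera_model, bot
import cv2
for n in("top","side"):
    cv2.imwrite(f"pics/{n}0.png",grab_frame(n)); print(n,camera_model(n))
print(monitor.observe(), bot.tip_extent)
E
```

```text
top {'vfov': 48.85403626411398, 'cx': 321.06695253537066, 'cy': 244.97047670036645, 'R': array([[ 0.00610765, -0.99966311, -0.02522628],
       [-0.98273897, -0.00133599, -0.18499281],
       [ 0.18489678,  0.02592072, -0.98241605]]), 't': array([0.06299283, 0.53305568, 1.01931042])}
side {'vfov': 42.274696839108366, 'cx': 313.54796890715534, 'cy': 242.93900977787604, 'R': array([[ 0.78051827, -0.62490683, -0.01681348],
       [-0.41909432, -0.50312009, -0.75579768],
       [ 0.46384393,  0.59696032, -0.65458932]]), 't': array([-0.37229837,  0.27259291,  0.95037371])}
{'clock': 0.1, 'qpos': array([-1.27018346,  0.52195017, -0.03632829,  1.59995356,  0.02119431,
        1.02106861, -0.11277486]), 'qd': array([ 0.00049251, -0.00069779, -0.00112007, -0.00054697, -0.00072386,
       -0.00032503,  0.00039449]), 'joint_efforts': array([ 3.76084121e-03, -9.28490281e+01,  1.98378973e+00, -3.70535767e+01,
        1.80742680e-02,  5.30915248e-03,  2.31494568e-05]), 'position': array([0.22640935, 0.58224746, 0.24478498]), 'tool_rot': array([-3.14059968e+00,  6.31852203e-05,  2.77079179e+00]), 'force': array([0.42200868, 0.70190573, 0.18087023]), 'moment': array([-0.02841146,  0.03589336,  0.05552853]), 'finger_force': 0.0, 'grip_width': 0.08543905475077891} 0.014
```

View pics/top0.png

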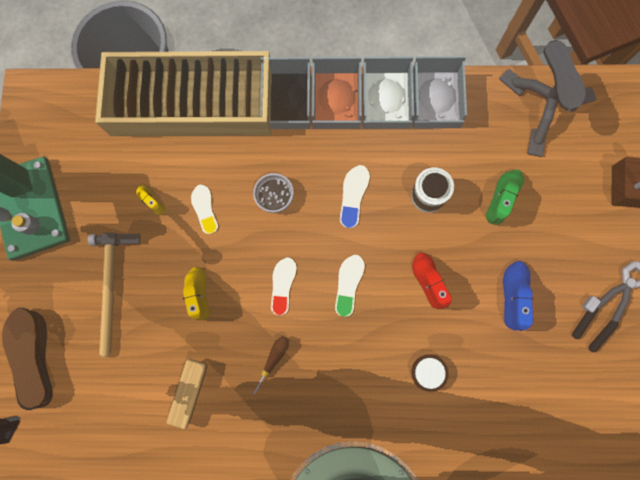

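View pics/side0.png

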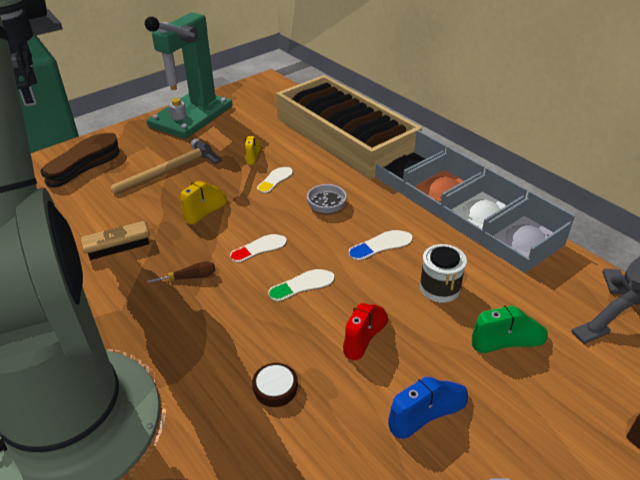

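The top view shows two yellow lasts, a small one at (148,198) and a larger one at (195,293). The other lasts are green (505,197), blue (518,297) and red (432,281). The insoles are yellow (204,208), blue (354,196), red (284,286) and green (350,286). The tin is at (434,188) and the dish at (273,192). The side view agrees: the larger yellow is at (203,201) and the smaller at (252,150).

```bash
cat > h.py <<'E'
import numpy as np, cv2
from workcell import camera_model
def K(c):
    f=240/np.tan(np.radians(c["vfov"])/2); return f,c["cx"],c["cy"]
def cast(n,uv,z):
    c=camera_model(n); f,cx,cy=K(c); uv=np.atleast_2d(np.asarray(uv,float))
    d=np.c_[(uv-[cx,cy])/f,np.ones(len(uv))]@c["R"]; o=-c["R"].T@c["t"]
    return o+d*((z-o[2])/d[:,2])[:,None]
def proj(n,X):
    c=camera_model(n); f,cx,cy=K(c); p=np.atleast_2d(X)@c["R"].T+c["t"]
    return p[:,:2]/p[:,2:]*f+[cx,cy]
def tri(a,b):  # top pixel a, side pixel b -> point, miss
    o=[];d=[]
    for n,u in(("top",a),("side",b)):
        p=cast(n,u,0)[0]; c=camera_model(n); q=-c["R"].T@c["t"]; o.append(q); v=p-q; d.append(v/np.linalg.norm(v))
    s=np.linalg.lstsq(np.c_[d[0],-d[1]],o[1]-o[0],rcond=None)[0]
    P,Q=o[0]+s[0]*d[0],o[1]+s[1]*d[1]; return (P+Q)/2,np.linalg.norm(P-Q)
HUE=dict(red=[(0,6),(174,180)],green=[(45,75)],blue=[(105,130)],yellow=[(22,32)])
def cmask(im,col):
    h=cv2.cvtColor(im,cv2.COLOR_BGR2HSV); m=np.zeros(im.shape[:2],np.uint8)
    for a,b in HUE[col]: m|=cv2.inRange(h,(a,150,50),(b,255,255))
    return m
def wmask(im):
    h=cv2.cvtColor(im,cv2.COLOR_BGR2HSV); return cv2.inRange(h,(0,0,170),(180,60,255))
def comps(m,amin=40):
    n,l,s,c=cv2.connectedComponentsWithStats(m)
    return [(s[i],c[i],l==i) for i in range(1,n) if s[i,4]>amin]
E
python3 - <<'E'
import sys; sys.path.insert(0,'.')
from h import *
t=cv2.imread('pics/top0.png'); s=cv2.imread('pics/side0.png')
np.set_printoptions(precision=4,suppress=True)
for col in HUE:
  for n,im in(("top",t),("side",s)):
    for st,c,_ in comps(cmask(im,col)): print(col,n,st,c.round(1))
def crop(im,r,k):
    x,y,w,h=r; return cv2.resize(im[y:y+h,x:x+w],(w*k,h*k),interpolation=cv2.INTER_CUBIC)
# mosaic
g=[(470,160,80,60),(490,255,80,80),(400,245,80,80),(155,255,80,80)]
A=np.hstack([crop(t,(r[0],r[1] if r[3]==80 else 157,66,80),3) for r in g])
g=[(470,290,80,80),(390,365,80,80),(330,295,80,80),(170,165,80,80)]
B=np.hstack([crop(s,(r[0],r[1],66 if 0 else 80,80),3)[:, :198] if 0 else cv2.resize(crop(s,r,3),(198,198)) for r in g])
cv2.imwrite('pics/crop1.png',np.vstack([A,B]))
E
```

```text
red top [ 412  253   39   56 1125] [430.3 280.6]
red top [273 296  14  19 215] [279.4 304.6]
red side [231 247  20  13 163] [240.  253.7]
red side [ 343  303   45   57 1513] [362.7 329.2]
green side [270 283  23  15 213] [280.1 291. ]
green side [ 472  306   75   47 2391] [506.3 330.3]
blue top [507 267  15  17 110] [514.2 275.4]
blue top [517 286  15  12 131] [523.9 291.8]
blue top [517 299  15  30 357] [523.7 313.2]
blue side [350 244  23  14 209] [360.2 250.9]
blue side [ 389  377   79   61 2861] [424.7 404.9]
yellow top [136 186  29  28 322] [148.8 199.4]
yellow top [202 217  14  16 165] [208.8 224.6]
yellow top [184 267  25  53 903] [195.5 293.1]
yellow side [245 136  16  29 328] [251.3 149.6]
yellow side [ 181  181   46   43 1282] [200.6 201. ]
yellow side [258 182  15   9  93] [264.7 186.3]
```

View pics/crop1.png

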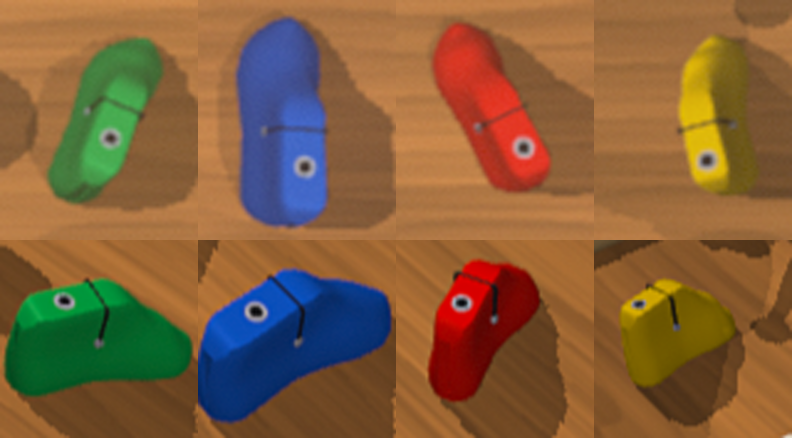

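The crops show white-ringed holes on each cone top and the crisp flat-top planes. The candidates for yellow are (195,293), about 53 px long, and (148,198), about 28 px. The larger, (195,293), is the one the job needs, and the crop confirms it as a full last. Next I measure the holes, cone axes and insoles.

```bash
cat > m1.py <<'E'
import sys; sys.path.insert(0,'.')
from h import *
np.set_printoptions(precision=4,suppress=True)
t=cv2.imread('pics/top0.png'); s=cv2.imread('pics/side0.png')
T=dict(green=(507,203),blue=(525.5,310.5),red=(442.5,294),yellow=(192.5,308.5))
S=dict(green=(496,314),blue=(413,394),red=(355.5,320.5),yellow=(188,190))
def ring(im,p,r=5):  # centroid of low-saturation ring+hole
    h=cv2.cvtColor(cv2.resize(im,None,fx=4,fy=4,interpolation=cv2.INTER_CUBIC),cv2.COLOR_BGR2HSV)[...,1].astype(float)
    yy,xx=np.mgrid[:h.shape[0],:h.shape[1]]; xx=(xx+.5)/4-.5; yy=(yy+.5)/4-.5
    p=np.array(p,float)
    for _ in range(5):
        k=np.hypot(xx-p[0],yy-p[1])<r; w=np.clip(np.median(h[k])-40-h[k],0,None); p=np.array([np.sum(xx[k]*w),np.sum(yy[k]*w)])/w.sum()
    return p
for c in T:
    a,b=ring(t,T[c]),ring(s,S[c]); X,m=tri(a,b)
    print(c,a.round(1),b.round(1),"hole",X,"miss",round(m,4))
# insoles: white+patch
IT=dict(blue=(354,196),green=(350,286),red=(284,286),yellow=(204,208))
IS=dict(blue=(385,244),green=(305,284),red=(262,248),yellow=(276,180))
def insole(im,p):
    k=4; x,y=p[0]-40,p[1]-45
    c=cv2.resize(im[y:y+90,x:x+80],None,fx=k,fy=k,interpolation=cv2.INTER_CUBIC)
    h=cv2.cvtColor(c,cv2.COLOR_BGR2HSV); w=cv2.inRange(h,(0,0,150),(180,90,255))
    col=[q for q in IT if IT[q]==p or IS[q]==p][0]
    h2=cmask(c,col) if col!='green' else cv2.inRange(h,(45,120,50),(85,255,255))
    m=cv2.morphologyEx(w|h2,cv2.MORPH_CLOSE,np.ones((9,9)))
    n,l,st,ce=cv2.connectedComponentsWithStats(m); i=l[45*k,40*k] or 1+np.argmax(st[1:,4]); m=(l==i).astype(np.uint8)
    ct=max(cv2.findContours(m,0,cv2.CHAIN_APPROX_NONE)[0],key=cv2.contourArea)[:,0]
    f=lambda q:(np.asarray(q,float)+.5)/k-.5+[x,y]
    pp=np.argwhere((h2>0)&(m>0))[:,::-1]
    return f(ct),f(np.argwhere(m)[:,::-1]),f(pp)
if __name__=="__main__":
  for c in IT:
    ct,al,pa=insole(t,IT[c]); cs,as_,ps=insole(s,IS[c])
    X,m=tri(al.mean(0),as_.mean(0)); print(c,"centroid",X,"miss",round(m,4))
    for n,ctn,aln,pan in(("top",ct,al,pa),("side",cs,as_,ps)):
        P=cast(n,ctn,.003)[:,:2]; A=cast(n,aln,.003)[:,:2]; B=cast(n,pan,.003)[:,:2]
        ev=np.linalg.eigh(np.cov(A.T))[1][:,1]; ev=ev*np.sign(ev@(A.mean(0)-B.mean(0)))
        o=A.mean(0); nv=np.array([-ev[1],ev[0]]); u=(P-o)@ev; v=(P-o)@nv
        box=cv2.minAreaRect((P*1000).astype(np.float32))
        print(" ",n,"yaw",np.degrees(np.arctan2(ev[1],ev[0])).round(2),"o",o,"u",u.min(),u.max(),"box",box)
        a=(A-o)@ev; b=(A-o)@nv; L=u.max()-u.min()
        print("   mid,width mm:",[(round(1e3*(b[k].max()+b[k].min())/2,1),round(1e3*np.ptp(b[k]),1)) for f in np.arange(.05,1,.1) for k in [abs(a-u.min()-f*L)<.0015]])
        bb=(B-o)@nv; ba=(B-o)@ev; xs=np.linspace(np.percentile(bb,15),np.percentile(bb,85),9)
        e=[ba[abs(bb-q)<.002].max() for q in xs]; print("   patch edge slope deg",np.degrees(np.polyfit(xs,e,1)[0]).round(1),"at",np.mean(e)-u.min())
E
python3 m1.py
```

```text
green [506.2 202.6] [495.4 314.6] hole [ 0.6149 -0.3047  0.0689] miss 0.0028
 ** On entry to DLASCL parameter number  4 had an illegal value
 ** On entry to DLASCL parameter number  4 had an illegal value
 ** On entry to DLASCL parameter number  4 had an illegal value
 ** On entry to DLASCL parameter number  4 had an illegal value
 ** On entry to DLASCL parameter number  5 had an illegal value
 ** On entry to DLASCL parameter number  4 had an illegal valuem1.py:12: RuntimeWarning: invalid value encountered in divide
  k=np.hypot(xx-p[0],yy-p[1])<r; w=np.clip(np.median(h[k])-40-h[k],0,None); p=np.array([np.sum(xx[k]*w),np.sum(yy[k]*w)])/w.sum()
  return _methods._mean(a, axis=axis, dtype=dtype,
  ret = ret.dtype.type(ret / rcount)
Traceback (most recent call last):
  File "m1.py", line 15, in <module>
    a,b=ring(t,T[c]),ring(s,S[c]); X,m=tri(a,b)
                                       ~~~^^^^^
  File "h.py", line 16, in tri
    s=np.linalg.lstsq(np.c_[d[0],-d[1]],o[1]-o[0],rcond=None)[0]
      ~~~~~~~~~~~~~~~^^^^^^^^^^^^^^^^^^^^^^^^^^^^^^^^^^^^^^^^
numpy.linalg.LinAlgError: SVD did not converge in Linear Least Squares
```

```bash
sed -i 's/np.clip(np.median(h\[k\])-40-h\[k\],0,None)/np.clip(.8*np.percentile(h[k],80)-h[k],0,None)/' m1.py; python3 m1.py
```

```text
green [506.3 202.6] [495.5 314.4] hole [ 0.6147 -0.3047  0.0696] miss 0.0027
blue [525.1 310.1] [412.9 393.6] hole [ 0.401  -0.3282  0.0698] miss 0.0028
red [442.2 293.8] [356.1 320.1] hole [ 0.4318 -0.1705  0.0702] miss 0.0029
yellow [192.3 308.1] [187.5 190.3] hole [0.4014 0.3161 0.0715] miss 0.0038
blue centroid [ 0.6516 -0.0012 -0.0003] miss 0.0056
  top yaw -12.23 o [ 0.6533 -0.0026] u -0.07509435475968566 0.06844803485972437 box ((650.6742553710938, -0.0506591796875), (53.37642288208008, 143.6444549560547), 75.61914825439453)
   mid,width mm: [(np.float64(-2.4), np.float64(34.2)), (np.float64(-1.7), np.float64(41.8)), (np.float64(-0.5), np.float64(41.1)), (np.float64(0.8), np.float64(39.9)), (np.float64(1.9), np.float64(40.4)), (np.float64(2.1), np.float64(45.1)), (np.float64(1.7), np.float64(51.4)), (np.float64(0.4), np.float64(52.8)), (np.float64(-1.4), np.float64(48.7)), (np.float64(-3.4), np.float64(29.9))]
   patch edge slope deg -4.9 at 0.043805937859950884
  side yaw -11.84 o [ 0.6463 -0.0029] u -0.07278527367869725 0.07015930836002848 box ((645.8031005859375, -0.6223602
[... 3731 characters left out ...]
-2.5), np.float64(25.0))]
   patch edge slope deg -4.2 at 0.0347667666762559
  side yaw 18.18 o [0.6165 0.3188] u -0.056781102840000194 0.056536434328546915 box ((615.904296875, 320.60107421875), (113.53641510009766, 45.90336608886719), 15.199687957763672)
   mid,width mm: [(np.float64(-1.6), np.float64(29.7)), (np.float64(-1.0), np.float64(34.6)), (np.float64(0.3), np.float64(34.3)), (np.float64(0.7), np.float64(33.5)), (np.float64(1.5), np.float64(34.1)), (np.float64(1.3), np.float64(38.8)), (np.float64(1.0), np.float64(43.6)), (np.float64(0.6), np.float64(45.1)), (np.float64(-0.9), np.float64(41.8)), (np.float64(-2.9), np.float64(25.7))]
   patch edge slope deg -3.5 at 0.03652500120043675
```

```bash
cat > m2.py <<'E'
from m1 import *
print("=====")
R=dict(top={c:ring(t,T[c]) for c in T},side={c:ring(s,S[c]) for c in T})
toe=dict(green=91,blue=96,red=86,yellow=81)
for n,im in(("top",t),("side",s)):
  for c in T:
    h=cv2.cvtColor(im,cv2.COLOR_BGR2HSV); m=np.zeros(im.shape[:2],np.uint8)
    for a,b in dict(red=[(0,7),(172,180)],green=[(45,85)],blue=[(100,130)],yellow=[(20,34)])[c]: m|=cv2.inRange(h,(a,110,30),(b,255,255))
    m=cv2.morphologyEx(m,cv2.MORPH_CLOSE,np.ones((5,5),np.uint8)); p=R[n][c]; l=cv2.connectedComponents(m)[1]; m=(l==l[int(p[1])+5,int(p[0])]) if l[int(p[1]),int(p[0])]==0 else l==l[int(p[1]),int(p[0])]
    V=h[...,2]; th=cv2.threshold(V[m].reshape(-1,1),0,255,cv2.THRESH_OTSU)[0]
    f=m&(V>th); f=cv2.morphologyEx(f.astype(np.uint8),cv2.MORPH_CLOSE,np.ones((5,5),np.uint8)); f=cv2.morphologyEx(f,cv2.MORPH_OPEN,np.ones((3,3),np.uint8)); l=cv2.connectedComponents(f)[1]; f=(l==l[int(p[1]),int(p[0])])
    F=cast(n,np.argwhere(f)[:,::-1],.072)[:,:2]; H=cast(n,p,.072)[0,:2]
    r=cv2.minAreaRect((F*1000).astype(np.float32)); 
    S_=cast(n,np.argwhere(m)[:,::-1],.01)[:,:2]
    ev=np.linalg.eigh(np.cov(F.T))[1][:,1]; q=S_.mean(0)-H; ev=ev*np.sign(ev@q); nv=np.array([-ev[1],ev[0]])
    rf=(F-H)@ev*1e3; lf=(F-H)@nv*1e3; ra=(S_-H)@ev*1e3
    print(c,n,"hole@72",H,"yaw",np.degrees(np.arctan2(ev[1],ev[0])).round(1),"rect",np.round(r[1],1),round(r[2],1),"face x",rf.min().round(1),rf.max().round(1),"y",lf.min().round(1),lf.max().round(1),"sil@10",ra.min().round(1),ra.max().round(1),"want toe",toe[c])
print("insoles")
L=dict(blue=.142,green=.132,red=.122,yellow=.112)
for c in IT:
  for n,im,I in(("top",t,IT),("side",s,IS)):
    ct,al,pa=insole(im,I[c]); A=cast(n,al,.003)[:,:2]; B=cast(n,pa,.003)[:,:2]
    ev=np.linalg.eigh(np.cov(A.T))[1][:,1]; ev=ev*np.sign(ev@(A.mean(0)-B.mean(0)))
    a=np.arctan2(ev[1],ev[0])+np.radians(3.8); ev=np.array([np.cos(a),np.sin(a)]); nv=np.array([-ev[1],ev[0]])
    o=A.mean(0); u=(A-o)@ev; v=(A-o)@nv; um=(u.min()+u.max())/2
    md=[(v[k].max()+v[k].min())/2 for q in np.arange(.08,.36,.04) for k in [abs(u-u.min()-q*L[c])<.0012]]
    print(c,n,"yaw",np.degrees(a).round(1),"len",np.ptp(u),"heelmids",np.round(np.array(md)*1e3,1),"LAST TARGET",o+ev*(um-.025)+nv*np.mean(md))
E
python3 m2.py | sed -n '/=====/,$p'
```

```text
=====
green top hole@72 [ 0.6152 -0.3048] yaw -90.7 rect [1389.9  991.8] 89.3 face x -1087.9 301.9 y -540.7 451.1 sil@10 -23.3 58.1 want toe 91
blue top hole@72 [ 0.4021 -0.3283] yaw -90.5 rect [1389.9  991.8] 89.3 face x -1112.4 277.4 y -325.7 666.4 sil@10 -19.8 35.9 want toe 96
red top hole@72 [ 0.4328 -0.1709] yaw 89.4 rect [1389.9  991.8] 89.3 face x -434.5 955.3 y -636.4 355.6 sil@10 -30.2 48.4 want toe 86
yellow top hole@72 [0.403 0.315] yaw 8.2 rect [94.4 27.5] 9.6 face x -15.7 78.9 y -12.7 15.7 sil@10 -18.6 91.9 want toe 81
green side hole@72 [ 0.6112 -0.3053] yaw 54.1 rect [1725.3 2153.3] 48.6 face x -289.2 1547.1 y -840.4 1303.1 sil@10 -26.3 73.7 want toe 91
blue side hole@72 [ 0.3985 -0.3285] yaw 54.1 rect [1725.3 2153.3] 48.6 face x -145.5 1690.8 y -999.1 1144.4 sil@10 -32.5 73.7 want toe 96
red side hole@72 [ 0.4293 -0.1711] yaw 54.2 rect [1725.3 2153.3] 48.6 face x -291.6 1546.9 y -1068.6 1074.6 sil@10 -29.6 95.8 want toe 86
yellow side hole@72 [0.3994 0.3164] yaw 19.2 rect [68.  24.5] 17.4 face x -27.1 40.9 y -15.1 10.3 sil@10 -28.7 104.9 want toe 81
insoles
blue top y
[... 168 characters left out ...]
2.5 2.7 2.9] LAST TARGET [0.6205 0.003 ]
green top yaw -8.9 len 0.13216851861366286 heelmids [1.3 1.3 1.7 1.9 2.  2.  2.2] LAST TARGET [0.4335 0.0147]
green side yaw -8.7 len 0.13176412318626907 heelmids [2.1 2.1 2.3 1.8 2.4 2.5 2.6] LAST TARGET [0.4296 0.0143]
red top yaw -4.4 len 0.12172278370206574 heelmids [1.5 1.3 1.6 2.  1.7 1.9 2.2] LAST TARGET [0.4313 0.1507]
red side yaw -3.4 len 0.12252946702252329 heelmids [2.1 2.8 2.7 1.2 2.4 3.  1.2] LAST TARGET [0.426  0.1501]
yellow top yaw 21.6 len 0.1125340515099138 heelmids [1.5 1.4 1.3 1.8 1.7 1.8 1.8] LAST TARGET [0.5975 0.3117]
yellow side yaw 22.0 len 0.11329311259594431 heelmids [1.  1.6 1.7 1.8 2.6 2.2 2.3] LAST TARGET [0.5924 0.3111]
```

Run:
```python
import cv2,numpy as np
t=cv2.imread('pics/top0.png')
for nm,g in(("A",[(473,165),(489,260)]),("B",[(402,247),(162,260)])):
    o=[]
    for x,y in g:
        c=t[y:y+72,x:x+64]; c=cv2.convertScaleAbs(cv2.resize(c,None,fx=6,fy=6,interpolation=cv2.INTER_CUBIC),alpha=1.4); o.append(c)
    cv2.imwrite(f'pics/z{nm}.png',np.hstack(o))
```

```text
(no output)
```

View pics/zA.png

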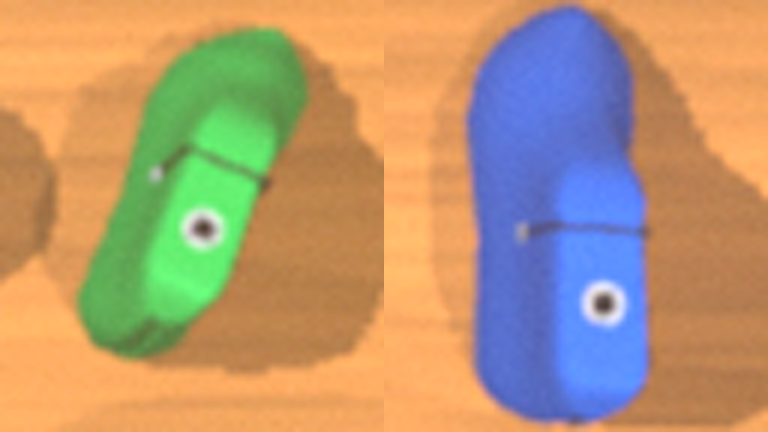

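View pics/zB.png

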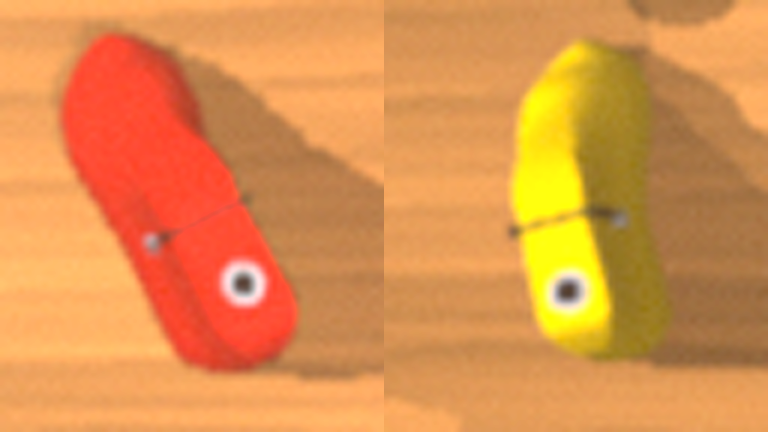

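The crops show the slit across each cone top and the straight top-face edges. The ring holes sit nearer the heel than mid-cone, so I locate each origin along x from the toe and heel extremes.

```bash
cat > m3.py <<'E'
from h import *
np.set_printoptions(precision=4,suppress=True)
off=dict(green=(473,165,0),blue=(489,260,384),red=(402,247,0),yellow=(162,260,384))
D=dict( # top-face edges (heel->toe), slit (left->right), toe, heel extremes in crop px
 green=([(150,275,188,150),(228,285,275,155)],(188,148,268,184),(270,28),(130,357),91,41,(506.3,202.6)),
 blue=([(555,375,553,190),(648,370,645,190)],(555,227,645,233),(572,8),(575,421),96,46,(525.1,310.1)),
 red=([(298,290,225,160)],(165,238,247,200),(115,33),(235,370),86,36,(442.2,293.8)),
 yellow=([(610,315,583,215),(540,320,515,225)],(512,231,590,211),(585,40),(605,360),81,31,(192.3,308.1)))
for c,(E,sl,to,he,a,b,h) in D.items():
    x,y,o=off[c]; f=lambda p:((np.array(p)-[o,0]+.5)/6-.5+[x,y])
    g=lambda p,z:cast("top",f(p),z)[0,:2]
    ang=[np.degrees(np.arctan2(*(g(e[2:],.072)-g(e[:2],.072))[::-1])) for e in E]
    d=g(sl[:2],.072)-g(sl[2:],.072); sa=np.degrees(np.arctan2(-d[0],d[1]))
    yaw=np.radians(np.mean(ang+[sa]))
    ev=np.array([np.cos(yaw),np.sin(yaw)]); H=cast("top",h,.072)[0,:2]
    T_,B_=(g(to,.01)-H)@ev*1e3,(g(he,.01)-H)@ev*1e3; w=np.linalg.norm(d)
    sm=(g(sl[:2],.072)+g(sl[2:],.072))/2
    print(c,"edges",np.round(ang,1),"slit",sa.round(1),"w",w.round(3),"toe",T_.round(1),"heel",B_.round(1),"len",(T_-B_).round(1),"origin ahead of hole: by toe",(T_-a).round(1),"by heel",(B_+b).round(1),"slit",((sm-H)@ev*1e3).round(1),"H",H)
E
python3 m3.py
```

```text
green edges [-19.2 -22.2] slit -25.9 w 0.029 toe 102.4 heel -30.2 len 132.6 origin ahead of hole: by toe 11.4 by heel 10.8 slit 23.5 H [ 0.6153 -0.3048]
blue edges [-2.9 -2.9] slit -3.6 w 0.029 toe 106.1 heel -34.9 len 141.1 origin ahead of hole: by toe 10.1 by heel 11.1 slit 23.4 H [ 0.4021 -0.3282]
red edges [27.5] slit 24.9 w 0.03 toe 96.0 heel -25.0 len 121.0 origin ahead of hole: by toe 10.0 by heel 11.0 slit 23.7 H [ 0.4328 -0.171 ]
yellow edges [17.9 17.8] slit 14.7 w 0.026 toe 92.1 heel -17.7 len 109.8 origin ahead of hole: by toe 11.1 by heel 13.3 slit 23.8 H [0.4031 0.315 ]
```

Measured in the top view, each origin lies 11 mm ahead of its hole in all four lasts. I start with the larger yellow at (0.412, 0.319), yaw 17°.

move_arm(
  moves=[
    [186,-263,-45,-2.476],
    [186,-263,-45,-2.476],
    [186,-263,-45,-2.476],
    [186,-263,-45,-2.476],
    [186,-263,-45,-2.476],
    [186,-263,-45,-2.476],
    [186,-263,-45,-2.476],
    [186,-263,-45,-2.476],
    [186,-263,-45,-2.476],
    [186,-263,-45,-2.476],
    [186,-263,-45,-2.476],
    [186,-263,-45,-2.476],
  ],
  gripper=1,
)

```text
clock: 1.6
position: [0.4123, 0.3195, 0.2002]
tool_rot: [3.142, 0.0, 0.515]
force: [-0.7, -0.6, -0.7]
grip_width: 0.0853
finger_force: 0.0
```

move_arm(
  moves=[
    [0,0,-40,-0.15],
    [0,0,-90,-0.22],
    [0,0,-120,-0.22],
    [0,0,-148,-0.22],
    [0,0,-148,-0.22],
    [0,0,-148,-0.22],
  ],
)

```text
clock: 2.35
position: [0.4129, 0.3196, 0.0531]
tool_rot: [-3.141, -0.001, 0.301]
force: [-0.3, 0.7, -0.1]
grip_width: 0.0855
finger_force: 0.0
```

Run:
```python
from workcell import grab_frame
import cv2,numpy as np
t=grab_frame("top");s=grab_frame("side")
cv2.imwrite('pics/chk1.png',np.hstack([cv2.resize(t[240:350,140:250],(396,396)),cv2.resize(s[130:240,130:240],(396,396))]))
```

```text
(no output)
```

View pics/chk1.png

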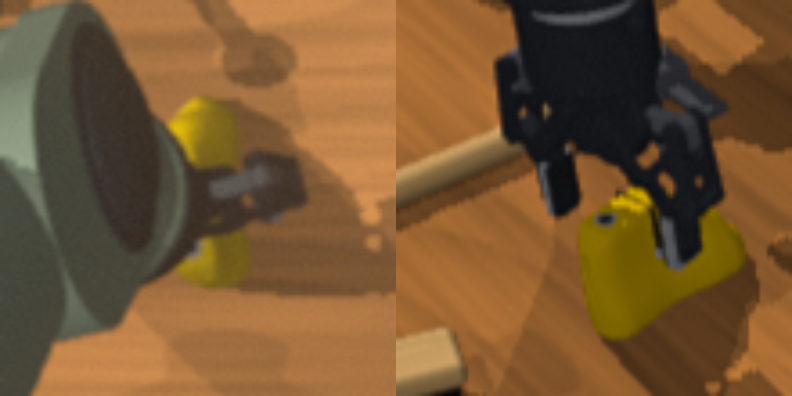

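The jaws straddle the yellow cone, with the hole visible just behind them at crop (605,218). I close now.

move_arm(
  moves=[
    [0,0,0,0],
    [0,0,0,0],
    [0,0,0,0],
    [0,0,0,0],
    [0,0,0,0],
    [0,0,0,0],
  ],
  gripper=0,
  newtons=40,
)

```text
clock: 3.2
position: [0.4125, 0.3195, 0.0524]
tool_rot: [-3.141, -0.0, 0.301]
force: [-0.5, -1.2, 5.2]
grip_width: 0.0298
finger_force: 40.5
```

move_arm(
  moves=[
    [0,0,15,0],
    [0,0,40,0],
    [40,-2,40,0.02],
    [80,-4,40,0.04],
    [120,-6,40,0.06],
    [160,-7.5,40,0.08],
    [183.5,-7.7,40,0.08],
    [183.5,-7.7,25,0.08],
    [183.5,-7.7,12,0.08],
    [183.5,-7.7,8,0.08],
    [183.5,-7.7,8,0.08],
  ],
)

```text
clock: 4.58
position: [0.5955, 0.312, 0.0602]
tool_rot: [3.142, 0.001, 0.381]
force: [-0.2, 0.9, -1.5]
grip_width: 0.0296
finger_force: 39.9
```

Run:
```python
from workcell import grab_frame,monitor
import cv2,numpy as np
t=grab_frame("top");s=grab_frame("side")
o=monitor.observe();print(o['position'],o['tool_rot'],o['force'])
cv2.imwrite('pics/chk2.png',np.hstack([cv2.resize(t[160:260,150:250],(396,396)),cv2.resize(s[110:210,220:320],(396,396))]))
```

```text
[0.59595768 0.31198799 0.06074053] [-3.14152701e+00 -4.01314720e-04  3.80966020e-01] [ 0.62494648  0.44759809 -1.57308794]
```

View pics/chk2.png

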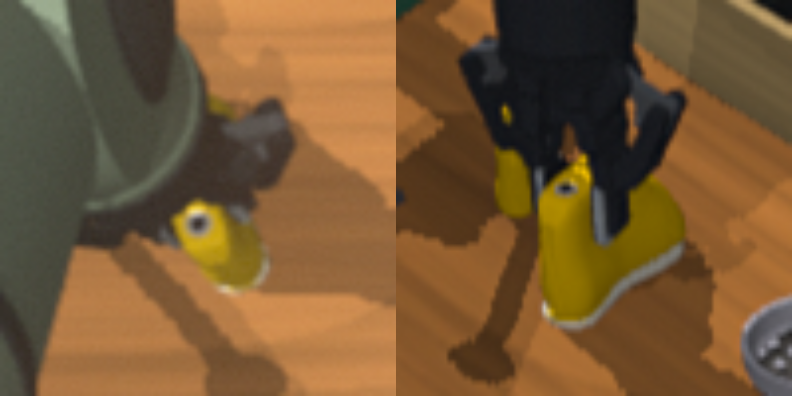

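The last hovers over the insole with a thin, even white rim at (545,315)–(680,250) in the side crop. I lower it gently.

move_arm(
  moves=[
    [0,0,-2.5,0],
    [0,0,-4,0],
    [0,0,-5,0],
    [0,0,-5.2,0],
    [0,0,-5.2,0],
  ],
)

```text
clock: 5.3
position: [0.596, 0.3118, 0.0555]
tool_rot: [-3.141, 0.0, 0.381]
force: [-2.4, -2.0, 6.4]
grip_width: 0.0295
finger_force: 40.4
```

move_arm(
  moves=[
    [0,0,0,0],
    [0,0,0,0],
    [0,0,0,0],
    [0,0,30,0],
    [0,0,70,0],
    [0,0,110,0],
    [-60,-70,110,0],
    [-100,-130,110,0],
    [-120,-180,110,0],
    [-130,-240,110,0],
    [-140,-300,110,0],
    [-140,-340,110,0],
  ],
  gripper=0.8,
)

```text
clock: 6.8
position: [0.4555, -0.0271, 0.1654]
tool_rot: [-3.141, -0.001, 0.382]
force: [1.7, 0.3, -0.1]
grip_width: 0.0684
finger_force: 0.0
```

```bash
cat > chk.py <<'E'
import sys; from h import *
from workcell import grab_frame
import m1
# usage: chk.py name out topx topy sidex sidey
n,out=sys.argv[1:3]; a=tuple(map(float,sys.argv[3:5])); b=tuple(map(float,sys.argv[5:7]))
t=grab_frame("top");s=grab_frame("side"); cv2.imwrite(f'pics/{out}_t.png',t); cv2.imwrite(f'pics/{out}_s.png',s)
pa,pb=m1.ring(t,a),m1.ring(s,b); print("RES",n,pa,pb,"top75",cast("top",pa,.075)[0],"side75",cast("side",pb,.075)[0],"tri",tri(pa,pb))
f=lambda im,p:cv2.resize(im[int(p[1])-45:int(p[1])+45,int(p[0])-45:int(p[0])+45],(396,396),interpolation=cv2.INTER_CUBIC)
cv2.imwrite(f'pics/{out}.png',np.hstack([f(t,pa),f(s,pb)]))
E
sed -i 's/^for c in T:/for c in (T if __name__!="m1" else []):/' m1.py
python3 chk.py yellow chk3 200 216 263 158 | grep RES
```

```text
RES yellow [200.4984 216.138 ] [262.8685 159.0766] top75 [0.5869 0.3071 0.075 ] side75 [0.583  0.3074 0.075 ] tri (array([0.5856, 0.3082, 0.0738]), np.float64(0.0035035479953428573))
```

View pics/chk3.png

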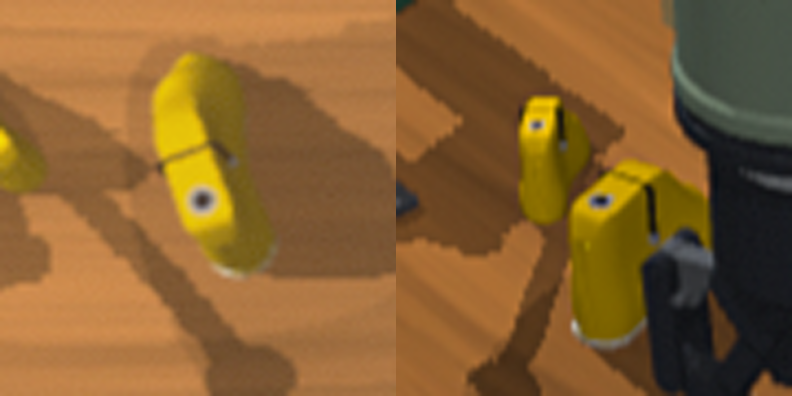

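Yellow is placed within 1 mm: hole + 11 mm gives (0.5952, 0.3113) against a target of (0.5950, 0.3114). The camera average agrees with the arm. Next is red.

move_arm(
  moves=[
    [-5,-50,0,0.03],
    [-10,-100,0,0.072],
    [-14.6,-139,0,0.072],
    [-14.6,-139,-30,0.072],
    [-14.6,-139,-70,0.072],
    [-14.6,-139,-100,0.072],
    [-14.6,-139,-113.5,0.072],
    [-14.6,-139,-113.5,0.072],
    [-14.6,-139,-113.5,0.072],
  ],
  gripper=1,
)

```text
clock: 8.02
position: [0.4421, -0.1648, 0.0525]
tool_rot: [3.141, -0.001, 0.453]
force: [0.5, 0.2, -0.6]
grip_width: 0.0851
finger_force: 0.0
```

move_arm(
  moves=[
    [0,0,0,0],
    [0,0,0,0],
    [0,0,0,0],
    [0,0,0,0],
    [0,0,0,0],
    [0,0,0,0],
  ],
  gripper=0,
)

```text
clock: 8.78
position: [0.4418, -0.1647, 0.0518]
tool_rot: [3.141, -0.0, 0.453]
force: [0.5, -0.2, 5.9]
grip_width: 0.0298
finger_force: 42.6
```

move_arm(
  moves=[
    [0,0,15,0],
    [0,0,40,0],
    [0,45,40,-0.1],
    [0,90,40,-0.2],
    [0,135,40,-0.3],
    [-5,180,40,-0.4],
    [-10,225,40,-0.5],
    [-12,265,40,-0.524],
    [-12,295,40,-0.524],
    [-12,315,40,-0.524],
    [-12,315,25,-0.524],
    [-12,315,10,-0.524],
  ],
)

```text
clock: 10.28
position: [0.4295, 0.1511, 0.062]
tool_rot: [-3.141, -0.0, -0.07]
force: [0.4, 0.5, -1.2]
grip_width: 0.0292
finger_force: 41.8
```

move_arm(
  moves=[
    [0,0,-2,0],
    [0,0,-2,0],
  ],
)

```text
clock: 10.52
position: [0.4297, 0.1504, 0.0602]
tool_rot: [-3.141, -0.0, -0.072]
force: [0.9, 0.0, -1.2]
grip_width: 0.0295
finger_force: 41.7
```

move_arm(
  moves=[
    [0,0,-2.5,0],
    [0,0,-4,0],
    [0,0,-5,0],
    [0,0,-5.2,0],
    [0,0,-5.2,0],
  ],
)

```text
clock: 11.15
position: [0.4296, 0.1503, 0.0546]
tool_rot: [-3.141, -0.0, -0.072]
force: [-2.3, -0.7, 8.5]
grip_width: 0.0296
finger_force: 41.6
```

move_arm(
  moves=[
    [0,0,0,0],
    [0,0,0,0],
    [0,0,0,0],
    [0,0,30,0],
    [0,0,70,0],
    [0,0,120,0],
    [20,-60,130,0],
    [50,-120,130,-0.1],
    [80,-180,130,-0.2],
    [110,-240,130,-0.32],
    [140,-300,130,-0.32],
    [160,-360,130,-0.32],
  ],
  gripper=0.8,
)

```text
clock: 12.65
position: [0.5833, -0.1921, 0.1841]
tool_rot: [-3.141, 0.0, -0.391]
force: [2.1, 1.2, 0.8]
grip_width: 0.0681
finger_force: 0.0
```

```bash
python3 - <<'E'
from h import *
for a in((.4187,.1512,.075),):
    print(proj("top",a),proj("side",a))
E
python3 chk.py red chk4 280 299 240 237 | grep RES
```

```text
[[276.04935667 300.28684375]] [[239.60422191 224.28141602]]m1.py:12: RuntimeWarning: invalid value encountered in divide
  k=np.hypot(xx-p[0],yy-p[1])<r; w=np.clip(.8*np.percentile(h[k],80)-h[k],0,None); p=np.array([np.sum(xx[k]*w),np.sum(yy[k]*w)])/w.sum()
Traceback (most recent call last):
  File "chk.py", line 7, in <module>
    pa,pb=m1.ring(t,a),m1.ring(s,b); print("RES",n,pa,pb,"top75",cast("top",pa,.075)[0],"side75",cast("side",pb,.075)[0],"tri",tri(pa,pb))
          ~~~~~~~^^^^^
  File "m1.py", line 12, in ring
    k=np.hypot(xx-p[0],yy-p[1])<r; w=np.clip(.8*np.percentile(h[k],80)-h[k],0,None); p=np.array([np.sum(xx[k]*w),np.sum(yy[k]*w)])/w.sum()
                                                ~~~~~~~~~~~~~^^^^^^^^^
IndexError: index -1 is out of bounds for axis 0 with size 0
```

```bash
python3 chk.py red chk4 276 300 239.5 223 | grep RES
```

```text
m1.py:12: RuntimeWarning: invalid value encountered in divide
  k=np.hypot(xx-p[0],yy-p[1])<r; w=np.clip(.8*np.percentile(h[k],80)-h[k],0,None); p=np.array([np.sum(xx[k]*w),np.sum(yy[k]*w)])/w.sum()
Traceback (most recent call last):
  File "chk.py", line 7, in <module>
    pa,pb=m1.ring(t,a),m1.ring(s,b); print("RES",n,pa,pb,"top75",cast("top",pa,.075)[0],"side75",cast("side",pb,.075)[0],"tri",tri(pa,pb))
          ~~~~~~~^^^^^
  File "m1.py", line 12, in ring
    k=np.hypot(xx-p[0],yy-p[1])<r; w=np.clip(.8*np.percentile(h[k],80)-h[k],0,None); p=np.array([np.sum(xx[k]*w),np.sum(yy[k]*w)])/w.sum()
                                                ~~~~~~~~~~~~~^^^^^^^^^
IndexError: index -1 is out of bounds for axis 0 with size 0
```

Run:
```python
import cv2,numpy as np
t=cv2.imread('pics/chk4_t.png');s=cv2.imread('pics/chk4_s.png')
cv2.imwrite('pics/chk4.png',np.hstack([cv2.resize(t[210:330,216:336],(396,396)),cv2.resize(s[170:290,180:300],(396,396))]))
```

```text
(no output)
```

View pics/chk4.png

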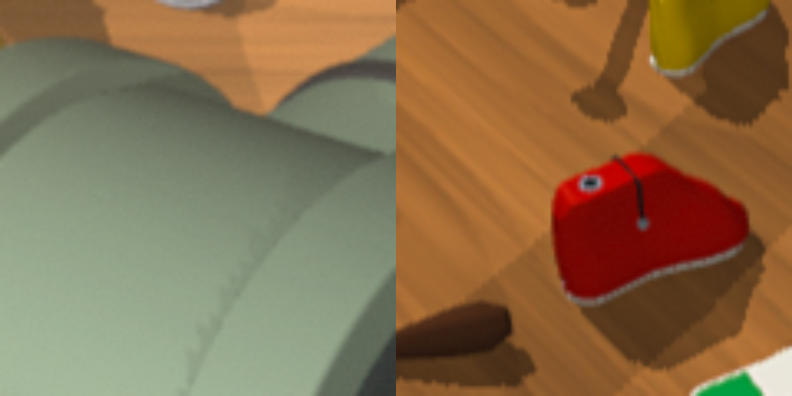

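Red sits on its insole with an even white rim in the side view; the arm hides it from the top camera, so I will recheck later. On to green.

move_arm(
  moves=[
    [15,-50,0,0],
    [40,-100,0,0],
    [40,-117,0,0],
    [40,-117,0,0],
    [40,-117,0,0],
  ],
  gripper=1,
)

```text
clock: 13.48
position: [0.6227, -0.3053, 0.1843]
tool_rot: [-3.14, 0.0, -0.39]
force: [0.7, 0.7, 0.2]
grip_width: 0.0853
finger_force: 0.0
```

move_arm(
  moves=[
    [0.7,-3.9,-40,0],
    [0.7,-3.9,-80,0],
    [0.7,-3.9,-115,0],
    [0.7,-3.9,-132,0],
    [0.7,-3.9,-132,0],
    [0.7,-3.9,-132,0],
  ],
)

```text
clock: 14.22
position: [0.6239, -0.3114, 0.0539]
tool_rot: [3.142, -0.002, -0.391]
force: [-0.1, 0.3, -0.1]
grip_width: 0.0854
finger_force: 0.0
```

move_arm(
  moves=[
    [0,0,0,0],
    [0,0,0,0],
    [0,0,0,0],
    [0,0,0,0],
    [0,0,0,0],
    [0,0,0,0],
  ],
  gripper=0,
)

```text
clock: 14.98
position: [0.6234, -0.3114, 0.0527]
tool_rot: [-3.141, -0.0, -0.391]
force: [0.5, 1.8, 5.3]
grip_width: 0.0295
finger_force: 44.9
```

move_arm(
  moves=[
    [0,0,15,0],
    [0,0,60,0],
    [0,0,105,0],
    [-25,45,105,0.06],
    [-50,90,105,0.12],
    [-78,135,105,0.18],
    [-105,180,105,0.242],
    [-132,225,105,0.242],
    [-160,270,105,0.242],
    [-180,305,105,0.242],
    [-191,326,100,0.242],
    [-191,326,60,0.242],
  ],
)

```text
clock: 16.48
position: [0.4329, 0.0174, 0.1135]
tool_rot: [-3.139, -0.003, -0.145]
force: [0.9, 0.2, -3.8]
grip_width: 0.0294
finger_force: 43.9
```

move_arm(
  moves=[
    [0,0,-25,0],
    [0,0,-48,0],
    [0,0,-52,0],
    [0,0,-52,0],
  ],
)

```text
clock: 16.98
position: [0.4324, 0.0144, 0.061]
tool_rot: [-3.141, -0.0, -0.15]
force: [0.2, -0.1, -2.0]
grip_width: 0.0297
finger_force: 43.8
```

move_arm(
  moves=[
    [0,0,-2.5,0],
    [0,0,-4,0],
    [0,0,-5,0],
    [0,0,-5.3,0],
    [0,0,-5.3,0],
  ],
)

```text
clock: 17.6
position: [0.4325, 0.0148, 0.0555]
tool_rot: [-3.141, -0.001, -0.149]
force: [-1.8, 0.6, 12.4]
grip_width: 0.0298
finger_force: 45.9
```

move_arm(
  moves=[
    [0,0,0,0],
    [0,0,0,0],
    [0,0,0,0],
    [0,0,30,0],
    [0,0,70,0],
    [0,0,110,0],
    [0,-60,110,0.05],
    [0,-120,110,0.097],
    [-5,-180,110,0.097],
    [-10,-240,110,0.097],
    [-20,-300,110,0.097],
    [-21,-343,110,0.097],
  ],
  gripper=0.8,
)

```text
clock: 19.1
position: [0.41, -0.331, 0.1652]
tool_rot: [3.141, 0.0, -0.054]
force: [0.3, 0.5, 1.2]
grip_width: 0.0681
finger_force: 0.0
```

move_arm(
  moves=[
    [0,0,0,0],
    [0,0,0,0],
  ],
  gripper=1,
)

```text
clock: 19.35
position: [0.411, -0.3279, 0.1648]
tool_rot: [-3.141, 0.001, -0.053]
force: [0.5, 1.2, 0.0]
grip_width: 0.0854
finger_force: 0.0
```

move_arm(
  moves=[
    [0,-1,-40,0],
    [0,-1,-80,0],
    [0,-1,-105,0],
    [0,-1,-112,0],
    [0,-1,-112,0],
    [0,-1,-112,0],
  ],
)

```text
clock: 20.1
position: [0.4118, -0.3294, 0.0541]
tool_rot: [3.141, -0.001, -0.052]
force: [-0.7, -0.4, 1.0]
grip_width: 0.0854
finger_force: 0.0
```

move_arm(
  moves=[
    [0,0,0,0],
    [0,0,0,0],
    [0,0,0,0],
    [0,0,0,0],
    [0,0,0,0],
    [0,0,0,0],
  ],
  gripper=0,
)

```text
clock: 20.85
position: [0.4112, -0.3295, 0.0533]
tool_rot: [3.142, -0.0, -0.052]
force: [-0.6, 1.2, 6.2]
grip_width: 0.0293
finger_force: 40.4
```

move_arm(
  moves=[
    [0,0,0,0],
  ],
)

```text
clock: 20.98
position: [0.4112, -0.3294, 0.0533]
tool_rot: [-3.142, -0.0, -0.052]
force: [-0.5, 0.7, 6.2]
grip_width: 0.0297
finger_force: 40.4
```

move_arm(
  moves=[
    [0,0,15,0],
    [0,0,60,0],
    [0,0,105,0],
    [15,45,110,-0.02],
    [40,90,110,-0.04],
    [70,135,110,-0.06],
    [105,180,110,-0.086],
    [140,225,110,-0.086],
    [175,270,110,-0.086],
    [200,310,110,-0.086],
    [211.7,332.7,105,-0.086],
    [211.7,332.7,70,-0.086],
  ],
)

```text
clock: 22.48
position: [0.6244, 0.0054, 0.1242]
tool_rot: [-3.141, -0.003, -0.135]
force: [-0.8, -1.0, -3.7]
grip_width: 0.0297
finger_force: 40.3
```

move_arm(
  moves=[
    [0,0,-35,0],
    [0,0,-58,0],
    [0,0,-62,0],
    [0,0,-62,0],
  ],
)

```text
clock: 22.98
position: [0.6233, 0.003, 0.0619]
tool_rot: [3.142, -0.001, -0.139]
force: [0.5, 0.7, -2.8]
grip_width: 0.0297
finger_force: 40.3
```

move_arm(
  moves=[
    [0,0,-2.5,0],
    [0,0,-4,0],
    [0,0,-5,0],
    [0,0,-5.6,0],
    [0,0,-5.6,0],
  ],
)

```text
clock: 23.6
position: [0.623, 0.0034, 0.0563]
tool_rot: [-3.141, -0.0, -0.138]
force: [-5.4, 3.1, 13.1]
grip_width: 0.0295
finger_force: 42.0
```

move_arm(
  moves=[
    [0,0,0,0],
    [0,0,0,0],
    [0,0,0,0],
    [0,0,30,0],
    [0,0,80,0],
    [0,0,140,0],
    [-20,50,170,0],
    [-50,105,180,0],
    [-80,160,180,0],
    [-110,215,180,0],
    [-150,270,180,0],
    [-190,320,180,0],
  ],
  gripper=0.8,
)

```text
clock: 25.1
position: [0.4367, 0.3185, 0.2356]
tool_rot: [-3.141, -0.0, -0.138]
force: [0.2, 0.9, -0.2]
grip_width: 0.0685
finger_force: 0.0
```

move_arm(
  moves=[
    [-40,40,0,0],
    [-80,80,0,0.1],
    [-120,120,0,0.3],
    [-160,160,0,0.5],
    [-190,200,0,0.7],
    [-210,230,0,0.9],
    [-210,250,0,1.1],
    [-210,250,0,1.1],
  ],
)

```text
clock: 26.1
position: [0.2275, 0.568, 0.2353]
tool_rot: [-3.142, -0.0, 0.967]
force: [-0.1, -0.5, 0.3]
grip_width: 0.0683
finger_force: 0.0
```

```bash
cat > fin.py <<'E'
from h import *; import m1
from workcell import grab_frame
np.set_printoptions(precision=4,suppress=True)
t=grab_frame("top");s=grab_frame("side"); cv2.imwrite('pics/fin_t.png',t); cv2.imwrite('pics/fin_s.png',s)
TG=dict(blue=(.6229,.0033,-7.9),green=(.43155,.0145,-8.5),red=(.42865,.1504,-4.1),yellow=(.59495,.3114,21.8))
A=[];B=[]
for c,(x,y,w) in TG.items():
    w=np.radians(w); e=np.array([np.cos(w),np.sin(w)]); h=np.r_[np.array([x,y])-.011*e,.075]
    a,b=proj("top",h)[0],proj("side",h)[0]
    try:
        P=[cast(n,m1.ring(im,p),.075)[0,:2] for n,im,p in(("top",t,a),("side",s,b))]; o=np.mean(P,0)+.011*e
        print(c,"origin",o,"err mm x,y",((o-[x,y])@np.c_[e,[-e[1],e[0]]]*1e3).round(1))
    except Exception as ex: print(c,"ring fail")
    f=lambda im,p:cv2.resize(im[int(p[1])-48:int(p[1])+38,int(p[0])-40:int(p[0])+40],(198,213),interpolation=cv2.INTER_CUBIC)
    A.append(f(t,a));B.append(f(s,b))
cv2.imwrite('pics/fin.png',np.vstack([np.hstack(A),np.hstack(B)]))
E
python3 fin.py
```

```text
blue origin [0.6232 0.0042] err mm x,y [0.2 0.9]
green origin [0.4315 0.0148] err mm x,y [-0.1  0.3]
red origin [0.4284 0.1499] err mm x,y [-0.2 -0.5]
yellow origin [0.5951 0.3114] err mm x,y [ 0.1 -0.1]
```

View pics/fin.png

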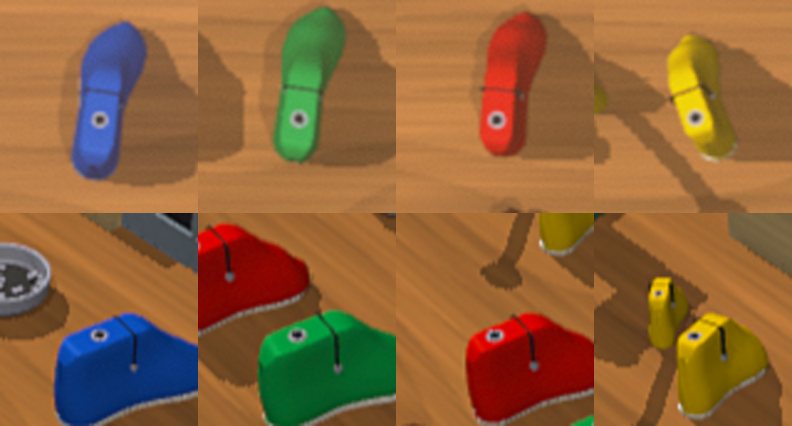

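All four read within 1 mm of target. Blue, green and red show no white from above; yellow shows a white sliver at the heel (718,155), so I take a closer look.

Run:
```python
import cv2,numpy as np
t=cv2.imread('pics/fin_t.png');s=cv2.imread('pics/fin_s.png')
cv2.imwrite('pics/fy.png',np.hstack([cv2.resize(t[176:240,176:232],(392,448),interpolation=cv2.INTER_CUBIC),cv2.resize(s[138:202,248:304],(392,448),interpolation=cv2.INTER_CUBIC)]))
```

```text
(no output)
```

View pics/fy.png

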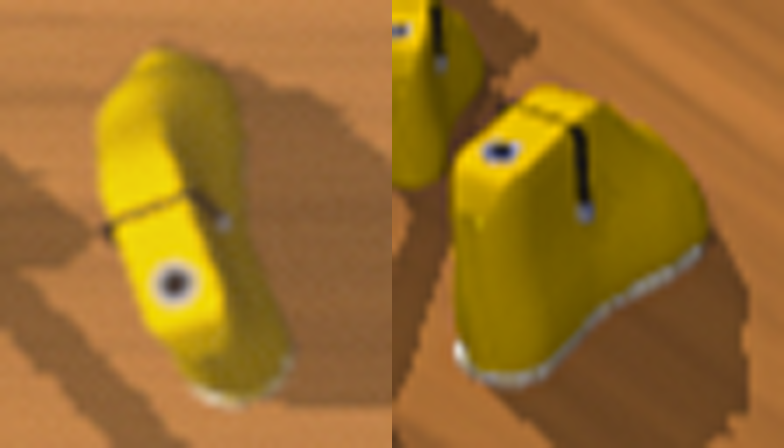

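Run:
```python
from m1 import *
w=np.radians(21.8); e=np.array([np.cos(w),np.sin(w)]); o=np.array([.5975,.3117]) # top-cast target
ct,al,pa=insole(t,IT['yellow']); u=(cast("top",al,.003)[:,:2]-o)@e*1e3; p=(cast("top",pa,.003)[:,:2]-o)@e*1e3
print("insole top0",u.min(),u.max(),"patch",p.min())
f=cv2.imread('pics/fin_t.png')
for z in(.005,.013,.02):
  print(z,"last toe,heel",[((cast("top",q,z)[0,:2]-o)@e*1e3).round(1) for q in((198.1,182.9),(208.6,231.7))])
# profile along axis through the heel: insole-white end vs colour, all lasts
for c,oo,ang,h in(("yellow",o,21.8,31),("red",(.4313,.1507),-4.1,36),("green",(.4335,.0147),-8.5,41),("blue",(.6253,.0036),-7.9,46)):
  e=np.array([np.cos(np.radians(ang)),np.sin(np.radians(ang))]); d=np.arange(-h-8,-h+12,1.)
  P=np.c_[np.array(oo)+d[:,None]*1e-3*e,np.full(len(d),.006)]; q=proj("top",P).astype(np.float32)
  T_=np.array([1,0])
  q2=proj("top",np.c_[np.array(oo)+(np.array(dict(yellow=81,red=86,green=91,blue=96)[c])+np.arange(-12,8,1.))[:,None]*1e-3*e+np.array([e[1],-e[0]])*.008,np.full(20,.006)]).astype(np.float32)
  hs=cv2.cvtColor(f,cv2.COLOR_BGR2HSV); sv=lambda q:cv2.remap(hs[...,1],q[:,0].copy(),q[:,1].copy(),cv2.INTER_LINEAR).ravel()
  print(c,"heel d from heel",-8,"..",sv(q),"toe -12..",sv(q2))
```

```text
insole top0 -31.247298170496595 81.24847086335869 patch -31.247298170496595
0.005 last toe,heel [np.float64(83.4), np.float64(-27.6)]
0.013 last toe,heel [np.float64(80.3), np.float64(-29.9)]
0.02 last toe,heel [np.float64(77.6), np.float64(-31.9)]
yellow heel d from heel -8 .. [160 160 160 159 157 152 147 152 158 172 189 202 204 205 203 201 202 207
 211 210] toe -12.. [222 225 229 232 236 235 226 219 223 226 229 233 234 221 207 191 176 164
 160 156]
red heel d from heel -8 .. [159 159 160 160 158 158 163 170 182 193 207 217 216 216 215 214 217 220
 220 221] toe -12.. [198 198 198 199 201 205 210 211 208 204 198 191 179 168 162 156 155 154
 155 156]
green heel d from heel -8 .. [157 156 157 159 158 155 151 147 141 132 126 128 131 132 134 138 141 142
 144 147] toe -12.. [125 129 130 131 130 130 130 129 129 129 127 124 122 127 131 140 148 151
 155 155]
blue heel d from heel -8 .. [156 155 154 155 155 147 138 112  84  73  73  77  85  90  89  88  88  89
  92  95] toe -12.. [138 140 140 139 139 139 139 142 145 145 144 130 109  93  89  84 112 139
 151 153]
```

The yellow sliver is about 1–2 mm of insole edge, so it is squarely placed and I leave it. The bystanders were never touched.

```bash
python3 -c "
from workcell import bot; print(bot.job_done())"
```

```text
the job is handed in; nothing more can be done
None
```

All four lasts stand on their matching insoles and the job is handed in. In the last pictures they measured within about 1 mm of target, except that yellow may sit 1–2 mm toward the toe; the tin and dish were not touched.

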